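# Load the plate scanner, ease its heavy cover shut and start the scan

### The job

Take every used orange holder off the scanner's platen and set it down flat on the bench beside the scanner, and lay every white holder that stands on the bench in a bay of its own, pushed fully home against the back rail and the bay's two side pins. When all are registered, push the heavy cover down gently until it is fully shut, without letting it slam, and then press the green start button. Leave the other things on the bench where they are.

Things in the scene. Friction and masses are not known exactly. Their poses are not given: they have to be found in the camera images.
- scanner: plate scanner: white case 220 deep (x) x 224 wide (y), fixed; origin on the bench, front face at x -0.115, back +0.105; x to its hinge side, y left, z up. Platen 60 mm up, no rim; back rail 12 mm high, front face x 0.062. Each bay has 2 pins (7 mm thick, 10 mm high, at x -0.020, 0.044) on its +y side; bays 68 mm apart, 32 mm between registered holders. Control strip in front, 59 mm up
- bay_1 (a point): where the centre of a holder in bay 1 (the left one, +y) lies when it is registered: lying flat on the platen, its 36 mm end against the back rail and its 100 mm left side against the bay's two pins; x points to the rail, y to the pins, z up
- bay_2 (a point): where the centre of a holder in bay 2 (the middle one) lies when it is registered: lying flat on the platen, its 36 mm end against the back rail and its 100 mm left side against the bay's two pins; x points to the rail, y to the pins, z up
- bay_3 (a point): where the centre of a holder in bay 3 (the right one, -y) lies when it is registered: lying flat on the platen, its 36 mm end against the back rail and its 100 mm left side against the bay's two pins; x points to the rail, y to the pins, z up
- cover (a joint): angle of the grey hood-shaped cover, rad: 0 shut, 1.57 upright, 1.75 fully open, leaning back. 0.9 kg; its stiff hinges hold it at any angle where it is left, so it must be pushed all the way (up to about 6 N at the tab): over from behind its free edge, then pressed down from above
- cover_hinge (a point): point on the cover's hinge axis, mid-width, 62 mm above the bench, 90 mm behind the scanner's origin; the axis runs along y; axes as the scanner's
- cover_tab (a point): point on the outer face of the black grip tab (30 mm wide, 12 mm thick) on the cover's free edge, 175 mm from the hinge axis along the cover and 40 mm outward; the tab is flush with the cover's outer face. Tab ends at 190 mm, free edge at 155 mm; cover 212 mm wide; skirts reach 40 mm inward to the platen. Turns with the cover: x from free edge to hinge, z out of the outer face (up when shut)
- start (a joint): green start button, travel in m: 0 released, 0.006 fully pressed; springs back, about 5 N when fully down; counts as pressed beyond 0.004
- start_top (a point): centre of the top face of the start button (22 mm across), pressed straight down; it lies on the control strip, right of the middle, its centre 27 mm in front of the shut cover
- fresh_1_centre (a point): a fresh well-strip holder: white block with 24 blue wells on top, 100 x 36 x 20 mm, 120 g, loose, not every one is present; the point is its centre, 10 mm above its underside; x along its 100 mm length, y across its 36 mm width, z up; either end may face the rail
- fresh_2_centre (a point): a fresh well-strip holder: white block with 24 blue wells on top, 100 x 36 x 20 mm, 120 g, loose, not every one is present; the point is its centre, 10 mm above its underside; x along its 100 mm length, y across its 36 mm width, z up; either end may face the rail
- fresh_3_centre (a point): a fresh well-strip holder: white block with 24 blue wells on top, 100 x 36 x 20 mm, 120 g, loose, not every one is present; the point is its centre, 10 mm above its underside; x along its 100 mm length, y across its 36 mm width, z up; either end may face the rail
- used_1_centre (a point): a used well-strip holder: orange block with 24 red wells on top, same size (100 x 36 x 20 mm); one or two of the three are present, each left roughly in bay 1 of the scanner; the point is its centre; x along its length, y across its width, z up. The bench right of the scanner (world x 0.46 to 0.57, y about -0.21, lying along y, 75 mm apart) has room for it as white ones are taken; nearer the bench's front edge (x 0.38) a knock may tip it off
- used_2_centre (a point): a used well-strip holder: orange block with 24 red wells on top, same size (100 x 36 x 20 mm); one or two of the three are present, each left roughly in bay 2 of the scanner; the point is its centre; x along its length, y across its width, z up. The bench right of the scanner (world x 0.46 to 0.57, y about -0.21, lying along y, 75 mm apart) has room for it as white ones are taken; nearer the bench's front edge (x 0.38) a knock may tip it off
- used_3_centre (a point): a used well-strip holder: orange block with 24 red wells on top, same size (100 x 36 x 20 mm); one or two of the three are present, each left roughly in bay 3 of the scanner; the point is its centre; x along its length, y across its width, z up. The bench right of the scanner (world x 0.46 to 0.57, y about -0.21, lying along y, 75 mm apart) has room for it as white ones are taken; nearer the bench's front edge (x 0.38) a knock may tip it off
- timer: white lab timer, 64 x 64 x 16 mm, lying on the bench to the left; bystander; origin under its centre
- beaker: empty clear beaker, 69 mm across, 85 mm high, on the bench to the left; bystander; origin under its centre
- tape_roll: green tape roll, 69 mm across, 18 mm high, on the bench to the left; bystander; origin under its centre
- marker_1: white and blue marker pen, 16 x 135 x 17 mm, lying on the bench to the right; bystander; origin under its middle

How it is judged:
On the way, in this order (a step that is already met when the one before it is completed fails the run):
1. with the cover open, every used holder lies on the bench and every white holder is registered in a bay of its own (value of joint cover above 1.2 rad and ((distance between fresh_1_centre and bay_1 below 0.004 m and angle between the x axis of fresh_1_centre and the x axis of bay_1, either way round below 0.05 rad) or (distance between fresh_1_centre and bay_2 below 0.004 m and angle between the x axis of fresh_1_centre and the x axis of bay_2, either way round below 0.05 rad) or (distance between fresh_1_centre and bay_3 below 0.004 m and angle between the x axis of fresh_1_centre and the x axis of bay_3, either way round below 0.05 rad)) and ((distance between fresh_2_centre and bay_1 below 0.004 m and angle between the x axis of fresh_2_centre and the x axis of bay_1, either way round below 0.05 rad) or (distance between fresh_2_centre and bay_2 below 0.004 m and angle between the x axis of fresh_2_centre and the x axis of bay_2, either way round below 0.05 rad) or (distance between fresh_2_centre and bay_3 below 0.004 m and angle between the x axis of fresh_2_centre and the x axis of bay_3, either way round below 0.05 rad)) and ((distance between fresh_3_centre and bay_1 below 0.004 m and angle between the x axis of fresh_3_centre and the x axis of bay_1, either way round below 0.05 rad) or (distance between fresh_3_centre and bay_2 below 0.004 m and angle between the x axis of fresh_3_centre and the x axis of bay_2, either way round below 0.05 rad) or (distance between fresh_3_centre and bay_3 below 0.004 m and angle between the x axis of fresh_3_centre and the x axis of bay_3, either way round below 0.05 rad)) and height (world z) of used_1_centre between 0.004 and 0.016 m and angle between each of used_1_centre, used_2_centre, used_3_centre's own z axis and vertical below 0.1 rad and horizontal distance between each of used_1_centre, used_2_centre, used_3_centre and scanner above 0.14 m and height (world z) of used_2_centre between 0.004 and 0.016 m and height (world z) of used_3_centre between 0.004 and 0.016 m), for 0.2 s.
2. the cover is shut (value of joint cover below 0.03 rad), for 0.2 s.
3. with the cover shut, the start button is pressed (value of joint cover below 0.03 rad and value of joint start above 0.004 m), for 0.05 s.
At the end, for the whole second after the job is handed in: Each white holder's centre is within 4 mm of a bay's registered point, lengthwise within 0.05 rad; each used holder lies flat on the bench, over 14 cm from the scanner's origin seen from above; the cover is shut within 0.03 rad; the start button is released (((distance between fresh_1_centre and bay_1 below 0.004 m and angle between the x axis of fresh_1_centre and the x axis of bay_1, either way round below 0.05 rad) or (distance between fresh_1_centre and bay_2 below 0.004 m and angle between the x axis of fresh_1_centre and the x axis of bay_2, either way round below 0.05 rad) or (distance between fresh_1_centre and bay_3 below 0.004 m and angle between the x axis of fresh_1_centre and the x axis of bay_3, either way round below 0.05 rad)) and ((distance between fresh_2_centre and bay_1 below 0.004 m and angle between the x axis of fresh_2_centre and the x axis of bay_1, either way round below 0.05 rad) or (distance between fresh_2_centre and bay_2 below 0.004 m and angle between the x axis of fresh_2_centre and the x axis of bay_2, either way round below 0.05 rad) or (distance between fresh_2_centre and bay_3 below 0.004 m and angle between the x axis of fresh_2_centre and the x axis of bay_3, either way round below 0.05 rad)) and ((distance between fresh_3_centre and bay_1 below 0.004 m and angle between the x axis of fresh_3_centre and the x axis of bay_1, either way round below 0.05 rad) or (distance between fresh_3_centre and bay_2 below 0.004 m and angle between the x axis of fresh_3_centre and the x axis of bay_2, either way round below 0.05 rad) or (distance between fresh_3_centre and bay_3 below 0.004 m and angle between the x axis of fresh_3_centre and the x axis of bay_3, either way round below 0.05 rad)) and height (world z) of used_1_centre between 0.004 and 0.016 m and angle between each of used_1_centre, used_2_centre, used_3_centre's own z axis and vertical below 0.1 rad and horizontal distance between each of used_1_centre, used_2_centre, used_3_centre and scanner above 0.14 m and height (world z) of used_2_centre between 0.004 and 0.016 m and height (world z) of used_3_centre between 0.004 and 0.016 m and value of joint cover below 0.03 rad and value of joint start below 0.002 m); the robot touches nothing.
It fails at once if the cover slams: it moves shut faster than 0.8 rad/s within its last 0.25 rad (value of joint cover below 0.25 rad and velocity of joint cover below -0.8 rad/s).
It fails at once if a bystander is moved by more than 3 cm (distance of any of timer, beaker, marker_1, tape_roll from where it was at the start of the episode above 0.03 m).
Of fresh_1, fresh_2, fresh_3 only 2 to 3 are there at a start; the rules pass over those that are not, and their reading is None.
Of used_1, used_2, used_3 only 1 to 2 are there at a start; the rules pass over those that are not, and their reading is None.
At some moment in a run one of used_1, used_2, used_3 may be knocked a few centimetres aside while the robot is not near it.
Once in a run the grip may slacken for a moment while it holds something.
It also fails if it takes over 210 s, if anything falls off the work surface, if the arm or the gripper's body presses on something with over 40 N, if the wrist force passes 120 N, or if a joint passes its speed limit or range.

### The arm

A 6-joint arm with a two-finger parallel gripper is mounted at the origin on a cart in front of the work surface, level with it; the furniture and walls round the work are solid. World frame = base frame: x ahead of the robot, y to its left, z up, the work surface at z = 0. Lengths are in m, angles in rad, forces in N, time in s.
With the tool pointing down it reaches from about 0.3 to 0.775 m from the base axis. Payload 14.6 kg.
Tool frame: the origin (TCP) lies midway between the tips of the shut fingers; the grasp point (between the pads) lies 19 mm behind it (ctrl.tcp_to_grasp is the z of the grasp point in the tool frame, in m); z points along the fingers, y is the line along which they close (so a half turn about z gives the same grasp; the last joint's range is limited). The gripper opens to 94 mm and grips with 3 to 60 N. Pads are 16 mm wide; open, the fingers measure 119 mm over their backs; the gripper's body (75 mm by 177 mm) begins 78 mm behind the grasp point.
Start: joints at [-1.169, 0.3, 1.521, -0, 1.321, -0.067], TCP at [0.248, -0.491, 0.205] pointing down, gripper open.
Joint ranges: [-3.03, 3.03], [-0.79, 2.21], [0.23, 2.52], [-1.04, 4.18], [0, 3.07], [-2.55, 2.55]. Speed limits (rad/s): [2.22, 2.22, 2.57, 3.14, 3.14, 3.14].

### API

Orientations are given as [roll, pitch, yaw] about the fixed x, y, z axes, in that order (R = Rz(yaw) Ry(pitch) Rx(roll)).
In Python, from station import monitor, camera, ctrl gives the robot as it stands.
- The arm moves only by the tool apply_moves, never from a script. Its argument "plan" is one flat list of numbers, 4 for each row, row after row: the shift along the tool's x, y, z in mm, then the turn about the tool's z in rad. In form: [dx, dy, dz, spin, dx, dy, dz, spin, ...]. A call has 1 to 20 rows; each row shifts and turns the commanded pose from where the row before left it, along the tool's axes as they then stand; what a row does not reach is not made up. A row lasts 1/10 s, in which the tool goes at most 50 mm and 8.59 degrees, less where a joint would pass 70% of its speed; a pose out of reach is approached as far as the arm can. A call is refused whole if a number of a shift passes 50 or a number of a turn 0.15, either way. A call with a gripper value outside its range is refused whole. "hand" is the gripper command: -1 is shut, 1 is fully open, values between are in proportion, set as the call begins (left out, the last holds). The fingers move at their own pace and stop on an object; "squeeze" is the grip in N (left out, the last holds). Time passes only in rows, so rows that do not move let the fingers close. It gives the time, the measured TCP pose, the force, the opening and the grip force at its end, in the units of the state.
- monitor.get_obs(): the state, without advancing time (a new reading comes with each control period).
- camera(name): name is "side" or "top"; returns a dict with "image" (400x640x3 uint8, red, green, blue), "range_z" (400x640 float32, m along the optical axis (not along the pixel's ray), 0 where there is no reading), "mtx" (3x3 intrinsics, pixels), "rvec" (rotation vector, rad) and "tvec" (3), from world to camera coordinates, as OpenCV has them. Camera axes: x right, y down, z forward; pixel columns grow to the right and rows downward; lengths in m; the calibration is good to about 2 mm. A picture is of the moment at which its call begins.
- ctrl.hand_in(): hands the job in; it is judged then, once.
The state is a dict: "time_s": time; "qpos": joint angles; "joint_vel": joint speeds; "tau": joint torques, N m; "ee_pos": TCP position; "eef_rot": TCP orientation; "force": force on the tool from outside, world axes, zero at the start; "moment": the same for the moment, N m; "grip_width": finger opening in m; "grip_force": force on a finger pad.
Only numpy, scipy, OpenCV 4.12 (cv2) and the standard library are available. Lean on these libraries where they do the work, as an engineer would, in place of code of your own. Each camera call takes 0.05 s, during which the arm holds its last target. There are 200 camera calls.

## Working session

There is one attempt and no reset: what is moved stays moved. The work goes in short steps, Python scripts to look and compute and a tool call to move; the robot and the scene stay as the last step left them, time stands still between calls to the robot, and variables do not carry over. Pictures are saved under pics/ and viewed, at most 14 in all, crops included, and the job is handed in when it is done.

Besides the shell and the picture viewer there is one more tool, called as name(argument=value, ...) on one line, values as JSON. apply_moves: Moves the arm, as the interface text tells. Its arguments: {"type":"object","properties":{"plan":{"type":"array","items":{"type":"number"}},"hand":{"type":"number"},"squeeze":{"type":"number"}},"required":["plan"]}

```bash
ls; mkdir -p pics
cat > h.py <<'E'
import numpy as np,cv2
from station import monitor,camera,ctrl
def cam(n,save=None):
    c=camera(n)
    if save: cv2.imwrite('pics/'+save,cv2.cvtColor(c['image'],cv2.COLOR_RGB2BGR))
    return c
def ray(c,px):
    R=cv2.Rodrigues(np.array(c['rvec'],float))[0]; t=np.array(c['tvec'],float).ravel()
    p=np.atleast_2d(np.array(px,float)); K=np.array(c['mtx'])
    d=np.c_[(p-[K[0,2],K[1,2]])/[K[0,0],K[1,1]],np.ones(len(p))]@R
    return -R.T@t,d
def onplane(c,px,z):
    o,d=ray(c,px); return o+d*((z-o[2])/d[:,2])[:,None]
def cloud(c):
    Z=c['range_z'].astype(float); v,u=np.mgrid[:Z.shape[0],:Z.shape[1]]
    o,d=ray(c,np.c_[u.ravel(),v.ravel()]); return (o+d*Z.reshape(-1,1)).reshape(*Z.shape,3)
E
python3 - <<'E'
from h import *
c=cam('top','t0.png');s=cam('side','s0.png')
for k in(c,s):print(k['mtx'],ray(k,[[320,200]]))
print(monitor.get_obs(),ctrl.tcp_to_grasp)
E
```

```text
pics
[[462.29942427   0.         318.83264562]
 [  0.         462.29942427 205.79637672]
 [  0.           0.           1.        ]] (array([0.38972528, 0.02026421, 1.44432152]), array([[ 0.10365954, -0.01132209, -0.99463063]]))
[[387.82942041   0.         318.96164208]
 [  0.         387.82942041 198.07278834]
 [  0.           0.           1.        ]] (array([ 0.33840129, -0.94892164,  0.88178738]), array([[ 0.16278504,  0.7616263 , -0.62726252]]))
{'time_s': 0.1, 'qpos': array([-1.16859107e+00,  3.00389463e-01,  1.52151217e+00,  2.51994720e-05,
        1.32068837e+00, -6.65792649e-02]), 'joint_vel': array([ 0.00095831,  0.0010974 , -0.00314392, -0.00146275, -0.00091491,
       -0.00016576]), 'tau': array([ 7.90953873e-04, -5.32645476e+01, -3.53280044e+01,  7.09546963e-02,
        2.34974711e-02, -5.41561940e-05]), 'ee_pos': array([ 0.24841476, -0.49044668,  0.20496026]), 'eef_rot': array([-3.14059914e+00, -9.07086251e-05,  4.68778227e-01]), 'force': array([-0.71035868, -0.36695459, -0.34112977]), 'moment': array([ 0.00166062, -0.03732442,  0.03103488]), 'grip_force': 0.0, 'grip_width': 0.09384756080010064} -0.0188
```

View pics/t0.png

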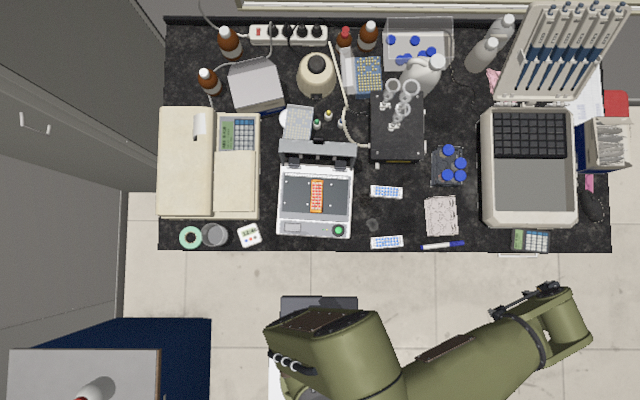

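View pics/s0.png

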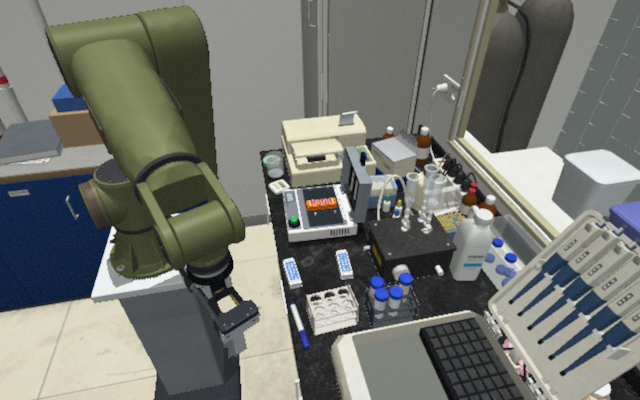

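The top view shows two white holders at about (387,192) and (387,242), one orange holder in the middle bay at (317,195), the green button at (338,230) and the cover standing open at (316,150). The side view shows the same scene. Next I'll measure these.

```bash
cat >> h.py <<'E'
def box(c,P,m,z0,z1,xr,yr):
    m=m&(P[...,2]>z0)&(P[...,2]<z1)&(P[...,0]>xr[0])&(P[...,0]<xr[1])&(P[...,1]>yr[0])&(P[...,1]<yr[1])
    return m
def rect(c,m,z):
    "min-area rect of mask's largest blob, rays cast on plane z (m)"
    cs,_=cv2.findContours(m.astype(np.uint8),cv2.RETR_EXTERNAL,cv2.CHAIN_APPROX_NONE)
    k=max(cs,key=cv2.contourArea).reshape(-1,2)
    w=onplane(c,k,z)[:,:2]*1000
    (x,y),(a,b),t=cv2.minAreaRect(w.astype(np.float32))
    if a<b:a,b,t=b,a,t+90
    return np.round([x,y,a,b,(t+90)%180-90],1)
E
python3 - <<'E'
from h import *
for n in('top','side'):
    c=camera(n);P=cloud(c);I=c['image'].astype(int);r,g,b=I[...,0],I[...,1],I[...,2]
    hsv=cv2.cvtColor(c['image'],cv2.COLOR_RGB2HSV).astype(int);H,S,V=hsv[...,0],hsv[...,1],hsv[...,2]
    print(n,'bench z',np.median(P[box(c,P,V<70,-.03,.03,(.42,.6),(-.25,-.1))][:,2]))
    for lab,xr in(('near',(.36,.47)),('far',(.49,.62))):
        m=box(c,P,V>-1,.010,.035,xr,(-.26,-.08));z=np.median(P[m][:,2]);print(lab,m.sum(),z,rect(c,m,z))
    m=box(c,P,(S>120)&((H<25)|(H>170)),.06,.12,(.4,.65),(-.1,.15));z=np.median(P[m][:,2]);print('orange',m.sum(),z,rect(c,m,z))
    m=box(c,P,(S>120)&(H>40)&(H<85),.04,.09,(.35,.5),(-.15,.1));z=np.median(P[m][:,2]);print('green',m.sum(),z,rect(c,m,z))
    m=box(c,P,V>-1,.05,.068,(.36,.65),(-.15,.2));z=np.median(P[m][:,2]);print('case',m.sum(),z,rect(c,m,z))
    m=box(c,P,V>-1,.12,.4,(.5,.75),(-.15,.2));q=P[m];print('cover',m.sum(),np.percentile(q,[1,50,99],axis=0).round(3))
# platen profile from top
c=camera('top');cv2.imwrite('pics/z.png',cv2.resize(cv2.cvtColor(c['image'],cv2.COLOR_RGB2BGR)[120:255,260:460],None,fx=4,fy=4,interpolation=cv2.INTER_CUBIC))
E
```

```text
top bench z 2.14260214823625e-05
near 355 0.018961436797021447 [ 412.3 -200.4   98.6   33.9  -84.8]
far 350 0.018767917401272705 [ 568.1 -199.4   98.5   34.8   86.4]
orange 163 0.07742516309082559 [512.7  16.4  35.6  32.8 -89.5]
green 12 0.07793136682370971 [443.1 -54.5  18.5   7.8  -9.2]
case 4537 0.05923203601070748 [536.6  21.8 222.7 221.4  86.9]
cover 1569 [[ 0.511 -0.088  0.133]
 [ 0.658  0.026  0.214]
 [ 0.738  0.199  0.248]]
side bench z -0.0005876783894508408
near 410 0.018825897564930083 [ 410.8 -205.5  104.9   34.3  -85.4]
far 509 0.019045876233567127 [ 566.4 -205.9  106.1   35.    86.5]
orange 225 0.0751620899996992 [547.3  10.1 101.1  57.5  -3.4]
green 42 0.07755437462545339 [446.1 -52.1  27.1  22.7 -66.2]
case 2648 0.05897013339818746 [537.7  13.5 235.1 233.8  89.1]
cover 1343 [[ 0.509 -0.094  0.122]
 [ 0.656  0.     0.186]
 [ 0.74   0.199  0.247]]
```

View pics/z.png

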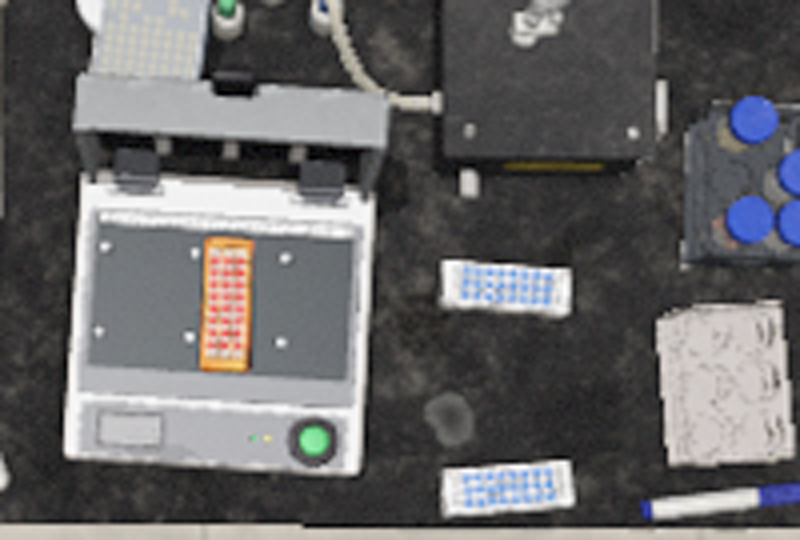

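The zoomed crop shows six pins as white dots: (105,246), (98,331), (195,253), (188,337), (285,258) and (281,342). The orange holder's centre is at (227,304) and the button is at (314,440). The bench right of the scanner is free between the two whites.

Run:
```python
from h import *
c=camera('top');P=cloud(c);I=c['image']
g=cv2.cvtColor(I,cv2.COLOR_RGB2GRAY).astype(float)
W=[]
for x,y in[(105,246),(98,331),(195,253),(188,337),(285,258),(281,342)]:
    u,v=260+x/4-.375,120+y/4-.375;ui,vi=int(round(u)),int(round(v))
    w=g[vi-2:vi+3,ui-2:ui+3];w=np.clip(w-np.median(w)-15,0,None);yy,xx=np.mgrid[vi-2:vi+3,ui-2:ui+3]
    p=((xx*w).sum()/w.sum(),(yy*w).sum()/w.sum());W.append(onplane(c,[p],.07)[0]);
W=np.array(W)*1000;print(W.round(1))
d=(W[::2]-W[1::2]);print('pin yaw',np.degrees(np.arctan2(d[:,1],d[:,0])),np.linalg.norm(d,axis=1))
r=W[4]-W[0];print('row',np.degrees(np.arctan2(r[0],-r[1])),np.linalg.norm(r[:2]))
hsv=cv2.cvtColor(I,cv2.COLOR_RGB2HSV).astype(int);H,S,V=[hsv[...,i] for i in range(3)]
m=box(c,P,(S>90)&((H<25)|(H>170)),.05,.12,(.42,.62),(-.06,.1))
m=cv2.morphologyEx(m.astype(np.uint8),cv2.MORPH_CLOSE,np.ones((5,5)))>0;print('orange',rect(c,m,.08),np.percentile(P[m][:,2],[5,50,95]))
m=(S>120)&(H>40)&(H<85);m[:, :325]=0;m[:,350:]=0;m[:215]=0;m[245:]=0;print('btn',rect(c,m,.078))
# case outline
m=box(c,P,V>-1,.052,.075,(.36,.6),(-.15,.2))
for xx in(.45,.5,.55,.6): 
    k=m&(abs(P[...,0]-xx)<.006);print(xx,P[k][:,1].min(),P[k][:,1].max())
print('front',[ (y,P[m&(abs(P[...,1]-y)<.006)][:,0].min().round(4)) for y in(-.06,0,.06,.1)])
# black box height
k=box(c,P,V>-1,.02,.5,(.6,.75),(-.3,-.12));print('box',P[k].min(0),np.percentile(P[k][:,2],[5,50,90,99]))
k=box(c,P,V>-1,.08,.5,(.58,.8),(-.08,.11));
for z in(.1,.15,.2,.24):
    q=P[k&(abs(P[...,2]-z)<.01)];print('cov',z,len(q),q[:,0].min() if len(q) else 0)
s=camera('side');Q=cloud(s)
for z in(.1,.13,.16,.19,.22,.24):
    q=Q[box(s,Q,Q[...,2]>-1,z-.008,z+.008,(.56,.72),(-.11,-.07))];print('side cov',z,len(q),np.percentile(q[:,0],[2,98]) if len(q) else 0)
```

```text
[[589.  107.8  70. ]
 [525.3 111.7  70. ]
 [584.6  39.9  70. ]
 [521.5  43.5  70. ]
 [581.5 -27.5  70. ]
 [517.8 -24.6  70. ]]
pin yaw [-3.44353447 -3.26887234 -2.54031823] [63.77762513 63.24185214 63.79654697]
row -3.1503499111325146 135.48467343185442
orange [545.2  15.9  99.5  37.1  -1.6] [0.06081425 0.07834552 0.08361157]
btn [447.4 -54.8  18.7   5.6  18.7]
0.45 -0.08361085314012917 0.13604961400682408
0.5 -0.08634348582045705 0.19152801116315896
0.55 -0.0892023216658913 0.19197525938785082
0.6 -0.09234051864148174 0.1292393521646005
front [(-0.06, np.float64(0.4234)), (0, np.float64(0.4259)), (0.06, np.float64(0.4286)), (0.1, np.float64(0.431))]
box [ 0.63665705 -0.29810233  0.0204542 ] [0.0427772  0.11158177 0.1380198  0.30157295]
cov 0.1 113 0.6541172433303095
cov 0.15 15 0.7134871878361705
cov 0.2 90 0.6391722097450068
cov 0.24 63 0.6711375013765853
side cov 0.1 64 [0.6279432  0.70579386]
side cov 0.13 69 [0.63045047 0.71404347]
side cov 0.16 56 [0.6316274  0.71147147]
side cov 0.19 59 [0.63405389 0.67246545]
side cov 0.22 63 [0.63617373 0.67353161]
side cov 0.24 0 0
```

Run:
```python
from h import *
for n in('top','side'):
    c=camera(n);P=cloud(c)
    for y in(-.29,-.27,-.25,-.23,-.21,-.19,-.17,-.15,-.13):
        o=[y]
        for z0,z1 in((.02,.09),(.09,.125),(.125,.4)):
            q=P[box(c,P,P[...,2]>-1,z0,z1,(.585,.78),(y-.01,y+.01))]
            o+= [len(q)]+([q[:,0].min().round(3),q[q[:,0].argmin(),2].round(3)] if len(q) else [])
        print(n,*o)
```

```text
top -0.29 17 0.655 0.03 259 0.652 0.112 0
top -0.27 24 0.655 0.045 300 0.652 0.111 0
top -0.25 23 0.655 0.063 290 0.652 0.108 0
top -0.23 21 0.656 0.058 247 0.651 0.112 2 0.779 0.304
top -0.21 24 0.655 0.06 217 0.652 0.109 166 0.724 0.303
top -0.19 23 0.655 0.059 285 0.652 0.108 177 0.725 0.301
top -0.17 49 0.586 0.021 303 0.651 0.11 0
top -0.15 98 0.586 0.022 296 0.653 0.115 0
top -0.13 18 0.7 0.062 0 0
side -0.29 548 0.654 0.066 423 0.651 0.109 0
side -0.27 54 0.654 0.062 255 0.651 0.108 0
side -0.25 48 0.654 0.061 248 0.651 0.106 1 0.775 0.139
side -0.23 45 0.653 0.054 234 0.651 0.111 7 0.74 0.136
side -0.21 43 0.654 0.051 241 0.651 0.104 425 0.725 0.3
side -0.19 42 0.654 0.06 177 0.652 0.11 104 0.725 0.301
side -0.17 67 0.636 0.028 171 0.65 0.107 0
side -0.15 25 0.654 0.087 144 0.651 0.109 0
side -0.13 0 0 0
```

```bash
cat >> h.py <<'E'
def rel(x,y,z,yawdeg=None):
    "tool-frame shift (mm) and spin (rad) from the measured pose to a world target (mm, deg)"
    o=monitor.get_obs();R,t=cv2.Rodrigues(np.zeros(3))[0],o['ee_pos']*1000
    a=o['eef_rot'][2];c,s=np.cos(a),np.sin(a);d=np.array([x,y,z])-t
    sp=0 if yawdeg is None else -((np.radians(yawdeg)-a+np.pi)%(2*np.pi)-np.pi)
    q=np.array([c*d[0]+s*d[1],s*d[0]-c*d[1],-d[2]])
    b=a-sp;qb=np.array([np.cos(b)*d[0]+np.sin(b)*d[1],np.sin(b)*d[0]-np.cos(b)*d[1],-d[2]])
    print('now',t.round(1),'yaw',np.degrees(a).round(2),'t',round(o['time_s'],1),'| shift',q.round(1),'spin',round(sp,3),'| shift after spin',qb.round(1))
E
python3 -c "
from h import *
rel(552,-200,205,86.4)"
```

```text
now [ 248.5 -490.6  205.4] yaw 26.86 t 0.5 | shift [ 4.021e+02 -1.221e+02  4.000e-01] spin -1.039 | shift after spin [309.1 284.7   0.4]
```

apply_moves(plan=[40, -12.2, 0, 0, 40, -12.2, 0, 0, 40, -12.2, 0, 0, 40, -12.2, 0, 0, 40, -12.2, 0, 0, 40, -12.2, 0, 0, 40, -12.2, 0, 0, 40, -12.2, 0, 0, 40, -12.2, 0, 0, 40, -12.2, 0, 0, 0, 0, 0, -0.13, 0, 0, 0, -0.13, 0, 0, 0, -0.13, 0, 0, 0, -0.13, 0, 0, 0, -0.13, 0, 0, 0, -0.13, 0, 0, 0, -0.13, 0, 0, 0, -0.13], hand=1, squeeze=15)

```text
time_s: 2.25
ee_pos: [0.5502, -0.2011, 0.2054]
eef_rot: [-3.142, -0.0, 1.514]
force: [0.1, 0.8, -0.0]
grip_width: 0.0944
grip_force: 0.0
```

```bash
python3 -c "
from h import *
rel(552,-202,8,86.4)"
```

```text
now [ 550.2 -201.1  205.4] yaw 86.76 t 2.2 | shift [ -0.8   1.8 197.4] spin 0.006 | shift after spin [ -0.8   1.8 197.4]
```

apply_moves(plan=[0, 0, 40, 0, 0, 0, 40, 0, 0, 0, 40, 0, 0, 0, 40, 0, 0, 0, 30, 0, 0, 0, 9, 0, 0, 0, 0, 0])

```text
time_s: 2.95
ee_pos: [0.5499, -0.2009, 0.0059]
eef_rot: [-3.14, -0.001, 1.509]
force: [0.6, 0.5, 1.0]
grip_width: 0.0941
grip_force: 0.0
```

apply_moves(plan=[0, 0, 0, 0, 0, 0, 0, 0, 0, 0, 0, 0, 0, 0, 0, 0, 0, 0, 0, 0, 0, 0, 0, 0, 0, 0, 0, 0, 0, 0, 0, 0], hand=-0.5)

```text
time_s: 3.75
ee_pos: [0.5503, -0.2011, 0.0065]
eef_rot: [3.142, 0.0, 1.509]
force: [0.8, 0.7, 2.1]
grip_width: 0.0358
grip_force: 15.0
```

apply_moves(plan=[0, 0, -15, 0, 0, 0, -35, 0, 0, 0, -40, 0, 0, 0, -40, 0, 0, 0, -30, 0, 0, 0, 0, -0.12, 0, 0, 0, -0.146, 0, 0, 0, -0.146, 0, 0, 0, -0.146, 0, 0, 0, -0.146, 0, 0, 0, -0.146, 0, 0, 0, -0.146, 0, 0, 0, -0.146, 0, 0, 0, -0.146, 0, 0, 0, -0.146, 0, 0, 0, -0.144, 0, 0, 0, 0])

```text
time_s: 5.45
ee_pos: [0.5499, -0.201, 0.1671]
eef_rot: [3.142, -0.0, 3.089]
force: [-0.3, -0.9, -1.0]
grip_width: 0.0361
grip_force: 15.0
```

```bash
python3 -c "
from h import *
rel(546.5,84.5,160,176.9);print(monitor.get_obs()['grip_width'],monitor.get_obs()['qpos'])
c=cam('side');P=cloud(c);I=cv2.cvtColor(c['image'],cv2.COLOR_RGB2BGR)
cv2.imwrite('pics/g1.png',cv2.resize(I[100:300,220:420],None,fx=3,fy=3))"
```

```text
now [ 549.9 -201.   167.1] yaw 177.0 t 5.5 | shift [ 18.4 284.9   7.1] spin 0.002 | shift after spin [ 18.9 284.9   7.1]
0.03609642342023797 [-4.12945201e-01  4.10861711e-01  1.46241353e+00 -6.56738637e-05
  1.26850611e+00 -1.93136025e+00]
```

View pics/g1.png

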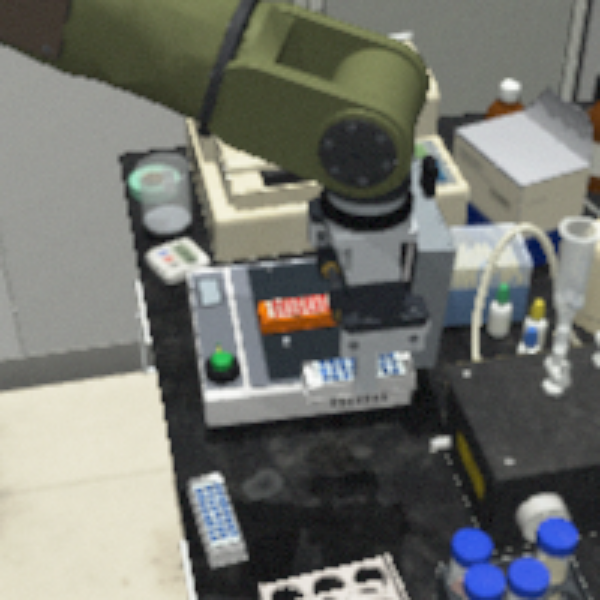

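apply_moves(plan=[2.6, 40.7, 0, 0, 2.6, 40.7, 0, 0, 2.6, 40.7, 0, 0, 2.6, 40.7, 0, 0, 2.6, 40.7, 0, 0, 2.6, 40.7, 0, 0, 2.6, 40.7, 0, 0, 0, 0, 0, 0, 0, 0, 30, 0, 0, 0, 30, 0, 0, 0, 20, 0, 0, 0, 0, 0])

```text
time_s: 6.7
ee_pos: [0.5462, 0.0838, 0.0842]
eef_rot: [-3.141, -0.005, 3.083]
force: [0.4, 0.4, -1.0]
grip_width: 0.0357
grip_force: 15.0
```

Run:
```python
from h import *
rel(546.5,84.5,68.5,176.9);print(monitor.get_obs()['grip_width'])
for n in('top','side'):
    c=camera(n);P=cloud(c);I=cv2.cvtColor(c['image'],cv2.COLOR_RGB2BGR)
    sl=np.s_[130:250,250:370] if n=='top' else np.s_[150:260,270:390]
    cv2.imwrite('pics/%s2.png'%n,cv2.resize(I[sl],None,fx=4,fy=4))
a=cv2.imread('pics/top2.png');b=cv2.imread('pics/side2.png');cv2.imwrite('pics/ab2.png',cv2.resize(np.hstack([a[:440],b[:440]]),None,fx=.83,fy=.83))
```

```text
now [546.2  83.8  84.2] yaw 176.64 t 6.7 | shift [-0.2  0.7 15.7] spin -0.004 | shift after spin [-0.2  0.7 15.7]
0.03572549285150459
```

View pics/ab2.png

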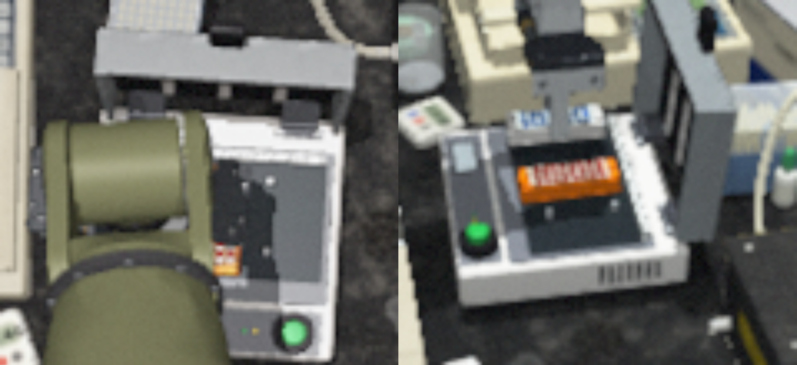

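apply_moves(plan=[0, 0, 10, 0, 0, 0, 6, 0, 0, 0, 1, 0, 0, 0, 0, 0], squeeze=6)

```text
time_s: 7.2
ee_pos: [0.5476, 0.0844, 0.0695]
eef_rot: [3.142, -0.0, 3.087]
force: [-0.1, 0.4, -2.3]
grip_width: 0.0359
grip_force: 6.0
```

apply_moves(plan=[-1.5, 0, 0, 0, -1.5, 0, 0, 0, -1.5, 0, 0, 0, -1.5, 0, 0, 0, 0, 0, 0, 0])

```text
time_s: 7.7
ee_pos: [0.5538, 0.084, 0.0695]
eef_rot: [3.142, 0.0, 3.087]
force: [0.7, 0.2, -2.0]
grip_width: 0.0356
grip_force: 6.0
```

apply_moves(plan=[-1, 0, 0, 0, -1, 0, 0, 0, 0, 0, 0, 0])

```text
time_s: 8.0
ee_pos: [0.5557, 0.0839, 0.0694]
eef_rot: [3.142, 0.0, 3.087]
force: [-0.8, -0.2, -1.3]
grip_width: 0.0358
grip_force: 6.0
```

apply_moves(plan=[-1, 0, 0, 0, -1, 0, 0, 0, 0, 0, 0, 0])

```text
time_s: 8.3
ee_pos: [0.5578, 0.0838, 0.0695]
eef_rot: [3.142, 0.0, 3.087]
force: [-0.5, 0.4, 0.4]
grip_width: 0.0364
grip_force: 0.6
```

apply_moves(plan=[0, 0, 0, 0, 0, 0, 0, 0, 0, 0, 0, 0, 0, 0, 0, 0, 0, 0, 0, 0])

```text
time_s: 8.8
ee_pos: [0.5577, 0.0838, 0.0695]
eef_rot: [3.142, 0.0, 3.087]
force: [0.7, -0.1, -1.0]
grip_width: 0.0362
grip_force: 6.0
```

apply_moves(plan=[-1, 0, 0, 0, -1, 0, 0, 0, 0, 0, 0, 0])

```text
time_s: 9.1
ee_pos: [0.5588, 0.0838, 0.0693]
eef_rot: [-3.141, -0.003, 3.087]
force: [-6.2, 0.4, 2.8]
grip_width: 0.0355
grip_force: 6.0
```

apply_moves(plan=[-1, 0, 0, 0, -1, 0, 0, 0, 0, 0, 0, 0])

```text
time_s: 9.4
ee_pos: [0.5605, 0.0837, 0.0691]
eef_rot: [-3.141, -0.003, 3.087]
force: [-8.5, 1.5, 2.8]
grip_width: 0.0357
grip_force: 6.0
```

apply_moves(plan=[0, 1, 0, 0, 0, 1, 0, 0, 0, 1, 0, 0, 0, 0, 0, 0])

```text
time_s: 9.8
ee_pos: [0.5606, 0.086, 0.0691]
eef_rot: [-3.14, -0.003, 3.087]
force: [-7.5, -5.0, 3.2]
grip_width: 0.0359
grip_force: 6.0
```

apply_moves(plan=[0, 0.7, 0, 0, 0, 0.7, 0, 0, 0, 0, 0, 0])

```text
time_s: 10.1
ee_pos: [0.5607, 0.0873, 0.0691]
eef_rot: [-3.14, -0.003, 3.087]
force: [-7.8, -5.7, 3.2]
grip_width: 0.0356
grip_force: 6.0
```

apply_moves(plan=[0, 0.7, 0, 0, 0, 0.7, 0, 0, 0, 0, 0, 0])

```text
time_s: 10.4
ee_pos: [0.5608, 0.0886, 0.0691]
eef_rot: [-3.14, -0.003, 3.087]
force: [-8.1, -5.9, 2.9]
grip_width: 0.0363
grip_force: 6.0
```

apply_moves(plan=[0, 0.7, 0, 0, 0, 0.7, 0, 0, 0, 0, 0, 0])

```text
time_s: 10.7
ee_pos: [0.5609, 0.0893, 0.0691]
eef_rot: [-3.139, -0.003, 3.086]
force: [-8.0, -11.9, 3.3]
grip_width: 0.0373
grip_force: 6.0
```

apply_moves(plan=[0, 0.7, 0, 0, 0, 0.7, 0, 0, 0, 0, 0, 0])

```text
time_s: 11.0
ee_pos: [0.5609, 0.0907, 0.0691]
eef_rot: [-3.139, -0.003, 3.086]
force: [-8.4, -11.0, 3.6]
grip_width: 0.0397
grip_force: 6.0
```

apply_moves(plan=[0, 0, 0, 0, 0, 0, 0, 0, 0, 0, 0, 0, 0, -2, 0, 0, 0, 0, -15, 0, 0, 0, -35, 0, 0, 0, -40, 0, 0, 0, -10, 0, 0, -40, 0, 0, 0, -40, 0, 0, 0, -40, 0, 0, 0, -40, 0, 0, 0, -40, 0, 0, 0, -40, 0, 0], hand=0.1)

```text
time_s: 12.4
ee_pos: [0.5485, -0.151, 0.17]
eef_rot: [-3.142, 0.0, 3.087]
force: [1.2, 0.1, -0.9]
grip_width: 0.0516
grip_force: 0.0
```

```bash
cat >> h.py <<'E'
def look(png=None):
    c=camera('top');P=cloud(c);hsv=cv2.cvtColor(c['image'],cv2.COLOR_RGB2HSV).astype(int);H,S,V=[hsv[...,i] for i in range(3)]
    ex=np.array([.9985,-.0541]);ey=-ex[::-1]*[1,-1];ey=np.array([.0541,.9985]);b2=np.array([552.1,20.3])
    m=box(c,P,S>-1,.0735,.095,(.46,.615),(-.085,.125));n,L=cv2.connectedComponents(m.astype(np.uint8))
    for i in range(1,n):
        if (L==i).sum()>60:
            r=rect(c,L==i,.08);d=r[:2]-b2;print('platen',(L==i).sum(),r,'hue',np.median(H[L==i]),'rel bay2',(d@ex).round(1),(d@ey).round(1))
    m=box(c,P,S>-1,.012,.035,(.36,.64),(-.29,-.1));n,L=cv2.connectedComponents(m.astype(np.uint8))
    for i in range(1,n):
        if (L==i).sum()>100: print('bench',(L==i).sum(),rect(c,L==i,.02),'hue',np.median(H[L==i]))
    if png: cv2.imwrite('pics/'+png,cv2.resize(cv2.cvtColor(c['image'],cv2.COLOR_RGB2BGR)[130:255,265:425],None,fx=4,fy=4,interpolation=cv2.INTER_CUBIC))
E
python3 -c "
from h import *
look('p3.png');rel(545.2,15.9,170,177)"
```

```text
platen 368 [559.6  88.5 104.9  33.9  -2.9] hue 108.0 rel bay2 3.8 68.5
platen 362 [546.8  17.   96.6  33.6  -2.1] hue 11.0 rel bay2 -5.1 -3.6
now [ 548.  -155.9  169.9] yaw 176.7 t 12.4 | shift [ 1.270e+01  1.714e+02 -1.000e-01] spin -0.005 | shift after spin [ 1.180e+01  1.714e+02 -1.000e-01]
```

View pics/p3.png

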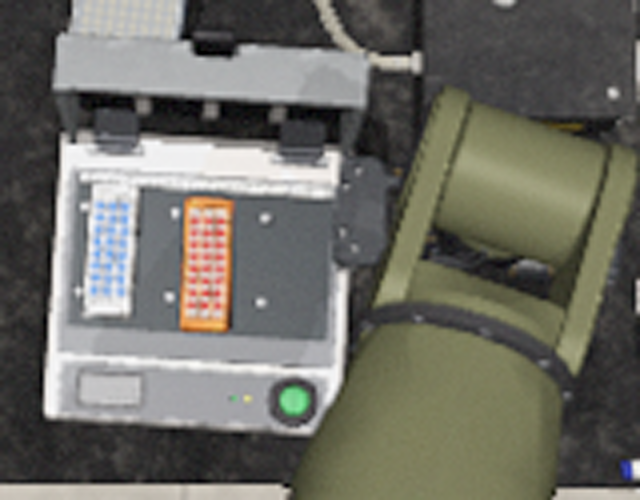

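The white holder is seated in bay 1, touching the rail and both left pins. The orange holder is still in bay 2 at (208,263). I'll grasp it next.

apply_moves(plan=[2.4, 34.4, 0, 0, 2.4, 34.4, 0, 0, 2.4, 34.4, 0, 0, 2.4, 34.4, 0, 0, 2.4, 34.4, 0, 0, 0, 0, 0, -0.025, 0, 0, 0, 0, 0, 0, 40, 0, 0, 0, 40, 0, 0, 0, 15, 0, 0, 0, 8, 0, 0, 0, 0, 0])

```text
time_s: 13.65
ee_pos: [0.5462, 0.0222, 0.0661]
eef_rot: [-3.142, -0.001, 3.111]
force: [-0.4, -0.4, 1.0]
grip_width: 0.0516
grip_force: 0.0
```

apply_moves(plan=[0, 0, 0, 0, 0, 0, 0, 0, 0, 0, 0, 0, 0, 0, 0, 0, 0, 0, 0, 0], hand=-0.6, squeeze=20)

```text
time_s: 14.15
ee_pos: [0.5469, 0.0214, 0.0677]
eef_rot: [-3.139, 0.002, 3.111]
force: [-1.3, -12.4, 2.9]
grip_width: 0.0362
grip_force: 20.0
```

apply_moves(plan=[0, 0, -15, 0, 0, 0, -40, 0, 0, 0, -50, 0, 0, -33, 0, 0, 0, -33, 0, 0, 0, -33, 0, 0, 0, -33, 0, 0, 0, -33, 0, 0, 0, -33, 0, 0, 0, -33, 0, 0, 0, 0, 0, 0, 0, 0, 0, 0])

```text
time_s: 15.35
ee_pos: [0.5393, -0.2083, 0.1718]
eef_rot: [3.142, 0.0, 3.111]
force: [0.1, 0.9, -1.9]
grip_width: 0.0358
grip_force: 19.9
```

apply_moves(plan=[0, 0, 0, 0.14, 0, 0, 0, 0.14, 0, 0, 0, 0.14, 0, 0, 0, 0.14, 0, 0, 0, 0.14, 0, 0, 0, 0.14, 0, 0, 0, 0.14, 0, 0, 0, 0.14, 0, 0, 0, 0.14, 0, 0, 0, 0.14, 0, 0, 0, 0.14, 0, 0, 0, 0])

```text
time_s: 16.55
ee_pos: [0.5396, -0.2068, 0.1719]
eef_rot: [3.141, 0.0, 1.571]
force: [0.3, 0.4, -0.9]
grip_width: 0.0358
grip_force: 19.9
```

```bash
python3 -c "
from h import *
rel(545,-210,8,90);print(monitor.get_obs()['grip_width'])"
```

```text
now [ 539.6 -206.8  171.9] yaw 90.0 t 16.6 | shift [ -3.2   5.4 163.9] spin -0.0 | shift after spin [ -3.2   5.4 163.9]
0.035847993908917186
```

apply_moves(plan=[-3, 5, 40, 0, 0, 0, 40, 0, 0, 0, 40, 0, 0, 0, 25, 0, 0, 0, 12, 0, 0, 0, 5, 0, 0, 0, 2, 0, 0, 0, 0, 0])

```text
time_s: 17.35
ee_pos: [0.545, -0.2111, 0.0086]
eef_rot: [3.14, 0.001, 1.573]
force: [-0.3, -0.1, -1.5]
grip_width: 0.036
grip_force: 19.9
```

apply_moves(plan=[0, 0, 0, 0, 0, 0, 0, 0, 0, 0, 0, 0, 0, 0, -10, 0, 0, 0, -40, 0, 0, 0, -50, 0, 0, 0, -50, 0, 0, 0, 0, 0], hand=0.3)

```text
time_s: 18.15
ee_pos: [0.5468, -0.212, 0.1655]
eef_rot: [3.131, 0.005, 1.572]
force: [0.3, 0.1, -0.1]
grip_width: 0.0611
grip_force: 0.0
```

```bash
python3 -c "
from h import *
rel(411.5,-203,150,95.1)"
```

```text
now [ 546.8 -212.   165.5] yaw 90.06 t 18.1 | shift [   9.1 -135.3   15.5] spin -0.088 | shift after spin [  21.  -134.    15.5]
```

apply_moves(plan=[2.2, -33.5, 0, 0, 2.2, -33.5, 0, 0, 2.2, -33.5, 0, 0, 2.2, -33.5, 0, -0.088, 0, 0, 0, 0, 0, 0, 0, 0])

```text
time_s: 18.75
ee_pos: [0.4105, -0.2025, 0.1582]
eef_rot: [3.14, 0.001, 1.659]
force: [0.8, -0.6, -0.2]
grip_width: 0.0611
grip_force: 0.0
```

```bash
python3 -c "
from h import *
rel(411.5,-203,6.5,95.1)"
```

```text
now [ 410.5 -202.5  158.2] yaw 95.03 t 18.8 | shift [ -0.6   1.  151.7] spin -0.001 | shift after spin [ -0.6   1.  151.7]
```

apply_moves(plan=[0, 1, 40, 0, 0, 0, 40, 0, 0, 0, 40, 0, 0, 0, 20, 0, 0, 0, 10, 0, 0, 0, 2, 0, 0, 0, 0, 0])

```text
time_s: 19.45
ee_pos: [0.4121, -0.2024, 0.006]
eef_rot: [3.141, 0.001, 1.66]
force: [-0.1, -0.4, -0.6]
grip_width: 0.0613
grip_force: 0.0
```

apply_moves(plan=[0, 0, 0, 0, 0, 0, 0, 0, 0, 0, 0, 0, 0, 0, 0, 0, 0, 0, 0, 0, 0, 0, 0, 0], hand=-0.5, squeeze=15)

```text
time_s: 20.05
ee_pos: [0.4116, -0.2023, 0.0059]
eef_rot: [3.141, 0.0, 1.66]
force: [-1.6, 1.3, 6.2]
grip_width: 0.036
grip_force: 15.0
```

apply_moves(plan=[0, 0, -15, 0, 0, 0, -40, 0, 0, 0, -50, 0, 0, 0, -50, 0, 0, 0, -8, 0, 0, 0, 0, 0, 0, 0, 0, 0])

```text
time_s: 20.75
ee_pos: [0.4108, -0.2018, 0.1669]
eef_rot: [-3.14, -0.001, 1.66]
force: [0.6, 0.1, -1.5]
grip_width: 0.0358
grip_force: 15.0
```

```bash
python3 -c "
from h import *
rel(539,-53,165,176.9);print(monitor.get_obs()['qpos'],monitor.get_obs()['grip_width']);look()"
```

```text
now [ 410.8 -201.8  166.9] yaw 95.1 t 20.8 | shift [136.8 140.9   1.9] spin -1.428 | shift after spin [-120.   155.5    1.9]
[-5.36750039e-01  1.33494259e-01  1.81757908e+00  1.39588376e-05
  1.19274416e+00 -6.25690062e-01] 0.035794536025452815
platen 368 [560.   88.3 104.9  39.1  -7.6] hue 108.0 rel bay2 4.2 68.3
bench 341 [ 545.1 -208.5   96.4   34.4   89.8] hue 9.0
```

apply_moves(plan=[0, 0, 0, -0.143, 0, 0, 0, -0.143, 0, 0, 0, -0.143, 0, 0, 0, -0.143, 0, 0, 0, -0.143, 0, 0, 0, -0.143, 0, 0, 0, -0.143, 0, 0, 0, -0.143, 0, 0, 0, -0.143, 0, 0, 0, -0.143, -24, 31, 0, 0, -24, 31, 0, 0, -24, 31, 0, 0, -24, 31, 0, 0, -24, 31, 0, 0, 0, 0, 0, 0, 0, 0, 0, 0])

```text
time_s: 22.5
ee_pos: [0.5387, -0.0531, 0.1665]
eef_rot: [3.141, -0.003, 3.091]
force: [-0.4, -0.8, -1.2]
grip_width: 0.0361
grip_force: 15.0
```

```bash
python3 -c "
from h import *
rel(539,-52,67,176.9);print(monitor.get_obs()['grip_width'])"
```

```text
now [538.7 -53.1 166.5] yaw 177.11 t 22.5 | shift [-0.3  1.2 99.5] spin 0.004 | shift after spin [-0.3  1.2 99.5]
0.03608191061266366
```

apply_moves(plan=[0, 1, 40, 0, 0, 0, 35, 0, 0, 0, 15, 0, 0, 0, 6, 0, 0, 0, 3, 0, 0, 0, 0, 0], squeeze=8)

```text
time_s: 23.1
ee_pos: [0.5394, -0.0531, 0.0699]
eef_rot: [-3.141, 0.001, 3.089]
force: [0.3, 0.3, -0.9]
grip_width: 0.0357
grip_force: 8.0
```

apply_moves(plan=[-1.5, 0, 0, 0, -1.5, 0, 0, 0, -1.5, 0, 0, 0, -1.5, 0, 0, 0, 0, 0, 0, 0])

```text
time_s: 23.6
ee_pos: [0.5455, -0.0529, 0.0696]
eef_rot: [-3.142, 0.0, 3.09]
force: [0.1, 0.2, -1.7]
grip_width: 0.0354
grip_force: 8.0
```

apply_moves(plan=[-1, 0, 0, 0, -1, 0, 0, 0, 0, 0, 0, 0], squeeze=6)

```text
time_s: 23.9
ee_pos: [0.5474, -0.053, 0.0694]
eef_rot: [-3.142, 0.0, 3.09]
force: [-0.2, -0.2, -1.0]
grip_width: 0.036
grip_force: 6.0
```

apply_moves(plan=[-1, 0, 0, 0, -1, 0, 0, 0, 0, 0, 0, 0])

```text
time_s: 24.2
ee_pos: [0.5492, -0.0531, 0.0693]
eef_rot: [3.141, -0.001, 3.09]
force: [-2.2, -0.9, -1.4]
grip_width: 0.036
grip_force: 6.0
```

apply_moves(plan=[-1, 0, 0, 0, -1, 0, 0, 0, 0, 0, 0, 0])

```text
time_s: 24.5
ee_pos: [0.5502, -0.0531, 0.069]
eef_rot: [3.141, -0.003, 3.09]
force: [-7.6, 1.3, 0.2]
grip_width: 0.0361
grip_force: 6.0
```

apply_moves(plan=[0, 0, 1, 0, 0, 0, 1, 0, 0, 0, 1, 0, 0, 1, 0, 0, 0, 1, 0, 0, 0, 1, 0, 0, 0, 1, 0, 0, 0, 0, 0, 0])

```text
time_s: 25.3
ee_pos: [0.5514, -0.0491, 0.0664]
eef_rot: [3.141, -0.0, 3.09]
force: [-1.8, -0.5, -1.7]
grip_width: 0.0361
grip_force: 6.0
```

apply_moves(plan=[0, 0.7, 0, 0, 0, 0.7, 0, 0, 0, 0, 0, 0])

```text
time_s: 25.6
ee_pos: [0.5515, -0.0477, 0.0664]
eef_rot: [3.142, -0.0, 3.09]
force: [-3.2, -0.3, -0.1]
grip_width: 0.0359
grip_force: 6.0
```

apply_moves(plan=[0, 0.7, 0, 0, 0, 0.7, 0, 0, 0, 0, 0, 0])

```text
time_s: 25.9
ee_pos: [0.5516, -0.047, 0.0665]
eef_rot: [-3.141, -0.0, 3.09]
force: [-3.5, -6.4, -1.8]
grip_width: 0.0362
grip_force: 6.0
```

apply_moves(plan=[0, 0.7, 0, 0, 0, 0.7, 0, 0, 0, 0, 0, 0])

```text
time_s: 26.2
ee_pos: [0.5516, -0.0463, 0.0666]
eef_rot: [-3.139, 0.0, 3.09]
force: [-3.9, -11.0, -0.2]
grip_width: 0.037
grip_force: 6.0
```

apply_moves(plan=[-1, 0, 0, 0, -1, 0, 0, 0, 0, 0, 0, 0])

```text
time_s: 26.5
ee_pos: [0.5533, -0.0465, 0.0664]
eef_rot: [-3.14, -0.001, 3.089]
force: [-6.9, -11.9, -0.5]
grip_width: 0.0368
grip_force: 6.0
```

apply_moves(plan=[0, 0, 0, 0, 0, 0, 0, 0, 0, 0, 0, 0, 0, -2, 0, 0, 0, 0, -15, 0, 0, 0, -35, 0, 0, 0, -40, 0, 0, 0, -20, 0, 0, -40, 0, 0, 0, -40, 0, 0, 0, -40, 0, 0, 0, -20, 0, 0, 0, 0, 0, 0, 0, 0, 0, 0], hand=0.1)

```text
time_s: 27.9
ee_pos: [0.5464, -0.1867, 0.1764]
eef_rot: [3.141, -0.0, 3.089]
force: [-0.4, 0.5, 0.2]
grip_width: 0.0517
grip_force: 0.0
```

Run:
```python
from h import *
look('p5.png')
# blue wells in both views: centroid and axis of each holder's well field at z=80 mm
ex=np.array([.9985,-.0541]);ey=np.array([.0541,.9985]);b2=np.array([552.1,20.3])
for n in('top','side'):
    c=camera(n);P=cloud(c);h=cv2.cvtColor(c['image'],cv2.COLOR_RGB2HSV).astype(int)
    m=box(c,P,(h[...,0]>95)&(h[...,0]<125)&(h[...,1]>60),.065,.095,(.47,.64),(-.09,.13))
    for lo,hi in((-.09,.0),(.05,.13)):
        v,u=np.nonzero(m&(P[...,1]>lo)&(P[...,1]<hi));w=onplane(c,np.c_[u,v],.08)[:,:2]*1000
        q=w-w.mean(0);e=np.linalg.eigh(q.T@q)[1][:,1];d=w.mean(0)-b2
        print(n,len(w),w.mean(0).round(1),'ang',np.degrees(np.arctan(e[1]/e[0])).round(1),'rel',(d@ex).round(1),(d@ey).round(1))
```

```text
platen 363 [557.1  89.3  99.3  35.9  -2. ] hue 108.0 rel bay2 1.3 69.2
platen 357 [551.2 -46.8 101.9  33.7  -3.3] hue 108.0 rel bay2 2.7 -67.0
top 67 [546.6 -48.5] ang -3.0 rel -1.8 -69.0
top 74 [555.9  87.6] ang -4.4 rel 0.2 67.4
side 74 [543.7 -47.1] ang -6.9 rel -4.8 -67.7
side 69 [552.7  89.4] ang -2.7 rel -3.2 69.0
```

View pics/p5.png

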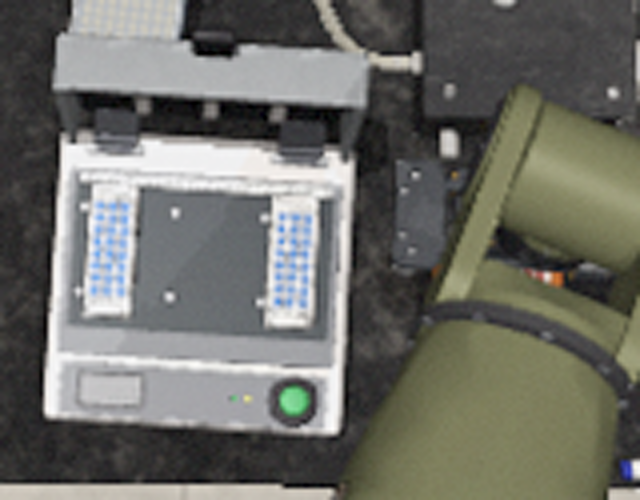

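Run:
```python
from h import *
rel(480,-44,150,176.9)
for n in('top','side'):
    c=camera(n);P=cloud(c)
    for x in(.66,.68,.7,.72,.74,.76,.78):
        print(n,x,[ (y,np.round(np.max(q),3)) for y in(-.08,-.04,0,.04,.08,.11) for q in[P[box(c,P,P[...,2]>-1,-.01,.6,(x-.01,x+.01),(y-.02,y+.02))][:,2]] if len(q)])
```

```text
now [ 546.6 -185.8  176.5] yaw 177.11 t 28.1 | shift [ 73.6 138.3  26.5] spin 0.004 | shift after spin [ 74.1 138.   26.5]
top 0.66 [(-0.08, np.float64(0.22)), (-0.04, np.float64(0.221)), (0, np.float64(0.222)), (0.04, np.float64(0.223)), (0.08, np.float64(0.221)), (0.11, np.float64(0.222))]
top 0.68 [(-0.08, np.float64(0.217)), (-0.04, np.float64(0.219)), (0, np.float64(0.253)), (0.04, np.float64(0.25)), (0.08, np.float64(0.217)), (0.11, np.float64(0.218))]
top 0.7 [(-0.08, np.float64(0.136))]
top 0.72 [(-0.08, np.float64(0.178)), (-0.04, np.float64(0.182)), (0.04, np.float64(0.089)), (0.08, np.float64(0.092)), (0.11, np.float64(0.092))]
top 0.74 [(-0.08, np.float64(0.175)), (-0.04, np.float64(0.201)), (0, np.float64(0.007)), (0.04, np.float64(0.094)), (0.08, np.float64(0.092)), (0.11, np.float64(0.092))]
top 0.76 [(-0.08, np.float64(0.006)), (-0.04, np.float64(0.206)), (0, np.float64(0.041)), (0.04, np.float64(0.091)), (0.08, np.float64(0.09)), (0.11, np.float64(0.089))]
top 0.78 [(-0.08, np.float64(0.197)), (-0.04, np.float64(0.2)), (0, np.float64(0.07)), (0.04, np.float64(0.09)),
[... 419 characters left out ...]
float64(0.131)), (-0.04, np.float64(0.002)), (0, np.float64(0.004))]
side 0.72 [(-0.08, np.float64(0.176)), (-0.04, np.float64(0.179)), (0, np.float64(0.003)), (0.04, np.float64(0.086))]
side 0.74 [(-0.08, np.float64(0.187)), (-0.04, np.float64(0.202)), (0, np.float64(0.004)), (0.04, np.float64(0.087)), (0.08, np.float64(0.089)), (0.11, np.float64(0.086))]
side 0.76 [(-0.08, np.float64(0.203)), (-0.04, np.float64(0.204)), (0, np.float64(0.042)), (0.04, np.float64(0.087)), (0.08, np.float64(0.088)), (0.11, np.float64(0.088))]
side 0.78 [(-0.08, np.float64(0.197)), (-0.04, np.float64(0.2)), (0, np.float64(0.069)), (0.04, np.float64(0.088)), (0.08, np.float64(0.088)), (0.11, np.float64(0.087))]
```

apply_moves(plan=[29, 36, 0, 0, 29, 36, 0, 0, 0, 36, 0, 0, 0, 30, 0, 0, 0, 0, 0, 0, 0, 0, 0, 0], hand=-1)

```text
time_s: 28.75
ee_pos: [0.4956, -0.0455, 0.1766]
eef_rot: [-3.141, 0.0, 3.092]
force: [0.6, -0.1, -0.3]
grip_width: 0.0071
grip_force: 0.0
```

```bash
python3 -c "
from h import *
rel(479,-44,64,176.9)"
```

```text
now [495.6 -45.5 176.6] yaw 177.14 t 28.8 | shift [ 16.7   0.7 112.6] spin 0.004 | shift after spin [ 16.7   0.6 112.6]
```

apply_moves(plan=[17, 0, 0, 0, 0, 0, 0, 0, 0, 0, 40, 0, 0, 0, 40, 0, 0, 0, 22, 0, 0, 0, 9, 0, 0, 0, 0, 0])

```text
time_s: 29.45
ee_pos: [0.4787, -0.0456, 0.0649]
eef_rot: [3.141, -0.001, 3.089]
force: [-0.2, -0.6, -0.1]
grip_width: 0.0007
grip_force: 0.0
```

apply_moves(plan=[-2, 0, 0, 0, -2, 0, 0, 0, -2, 0, 0, 0, -1, 0, 0, 0, -1, 0, 0, 0, -1, 0, 0, 0, 0, 0, 0, 0])

```text
time_s: 30.15
ee_pos: [0.4877, -0.0457, 0.0655]
eef_rot: [3.142, 0.0, 3.09]
force: [0.3, -0.7, -0.2]
grip_width: 0.0007
grip_force: 0.0
```

apply_moves(plan=[-1, 0, 0, 0, -1, 0, 0, 0, 0, 0, 0, 0])

```text
time_s: 30.45
ee_pos: [0.4887, -0.0458, 0.0653]
eef_rot: [3.142, -0.002, 3.09]
force: [-8.2, 0.7, 5.9]
grip_width: 0.0003
grip_force: 3.7
```

apply_moves(plan=[-1, 0, 0, 0, -1, 0, 0, 0, 0, 0, 0, 0])

```text
time_s: 30.75
ee_pos: [0.4888, -0.0457, 0.0653]
eef_rot: [3.141, -0.007, 3.09]
force: [-23.8, -0.4, 18.6]
grip_width: 0.0003
grip_force: 11.9
```

apply_moves(plan=[3, 0, 0, 0, 7, 0, -15, 0, 0, 0, -25, 0, 0, 34, 0, 0, 0, 34, 0, 0, 0, 34, 0, 0, 0, 34, 0, 0, 0, 0, 0, 0, 0, 0, 25, 0, 0, 0, 14, 0, 0, 0, 0, 0])

```text
time_s: 31.85
ee_pos: [0.4877, 0.0898, 0.0649]
eef_rot: [-3.141, -0.003, 3.09]
force: [0.7, 0.3, -0.4]
grip_width: 0.0004
grip_force: 0.0
```

apply_moves(plan=[-2, 0, 0, 0, -2, 0, 0, 0, -1, 0, 0, 0, -1, 0, 0, 0, 0, 0, 0, 0])

```text
time_s: 32.35
ee_pos: [0.4948, 0.0901, 0.0667]
eef_rot: [3.142, 0.0, 3.09]
force: [0.0, -0.3, -0.1]
grip_width: 0.0009
grip_force: 0.0
```

apply_moves(plan=[-1, 0, 0, 0, -1, 0, 0, 0, 0, 0, 0, 0])

```text
time_s: 32.65
ee_pos: [0.4962, 0.09, 0.0664]
eef_rot: [-3.141, -0.001, 3.09]
force: [-5.7, -0.2, 3.1]
grip_width: 0.0008
grip_force: 2.4
```

apply_moves(plan=[4, 0, 0, 0, 0, 0, -40, 0, 0, 0, -50, 0, 0, 0, -50, 0, 0, 0, -50, 0, 0, 0, -45, 0, 0, 0, 0, 0])

```text
time_s: 33.35
ee_pos: [0.494, 0.0904, 0.3074]
eef_rot: [3.14, 0.01, 3.09]
force: [-0.1, 0.2, -0.4]
grip_width: 0.0008
grip_force: 0.0
```

```bash
python3 -c "
from h import *
rel(715,11.5,300,176.9)"
```

```text
now [494.   90.4 307.4] yaw 177.03 t 33.4 | shift [-224.8  -67.3    7.4] spin 0.002 | shift after spin [-225.   -66.8    7.4]
```

apply_moves(plan=[-32, -9.6, 0, 0, -32, -9.6, 0, 0, -32, -9.6, 0, 0, -32, -9.6, 0, 0, -32, -9.6, 0, 0, -32, -9.6, 0, 0, -32, -9.6, 0, 0, 0, 0, 0, 0, 0, 0, 0, 0])

```text
time_s: 34.25
ee_pos: [0.7129, 0.0114, 0.2995]
eef_rot: [3.142, -0.002, 3.089]
force: [0.5, -0.5, -0.2]
grip_width: 0.0008
grip_force: 0.0
```

```bash
python3 -c "
from h import *
rel(715,11.5,213,176.9)"
```

```text
now [712.9  11.4 299.5] yaw 177.02 t 34.2 | shift [-2.1  0.2 86.5] spin 0.002 | shift after spin [-2.1  0.2 86.5]
```

apply_moves(plan=[0, 0, 40, 0, 0, 0, 30, 0, 0, 0, 16, 0, 0, 0, 0, 0, 7, 0, 0, 0, 7, 0, 0, 0, 7, 0, 0, 0, 7, 0, 0, 0, 7, 0, 0, 0, 0, 0, 0, 0])

```text
time_s: 35.25
ee_pos: [0.6777, 0.0133, 0.2176]
eef_rot: [3.142, 0.004, 3.09]
force: [1.7, 0.0, 0.8]
grip_width: 0.0006
grip_force: 0.9
```

apply_moves(plan=[9, 0, -1.5, 0, 9, 0, -1.5, 0, 8, 0, -1, 0, 0, 0, 0, 0])

```text
time_s: 35.65
ee_pos: [0.6518, 0.0147, 0.2208]
eef_rot: [3.142, 0.002, 3.09]
force: [1.4, 0.2, 1.2]
grip_width: 0.0005
grip_force: 0.8
```

apply_moves(plan=[7.6, 0, 1, 0, 7.6, 0, 1, 0, 7.6, 0, 1, 0, 7.6, 0, 1, 0, 7.5, 0, 1.6, 0, 7.5, 0, 1.6, 0, 7.5, 0, 1.6, 0, 7.5, 0, 1.6, 0, 0, 0, 0, 0])

```text
time_s: 36.55
ee_pos: [0.5912, 0.0179, 0.2093]
eef_rot: [3.142, -0.0, 3.09]
force: [0.6, 0.8, 1.5]
grip_width: 0.0007
grip_force: 0.7
```

```bash
python3 -c "
from h import *
c=cam('side');cv2.imwrite('pics/cv.png',cv2.resize(cv2.cvtColor(c['image'],cv2.COLOR_RGB2BGR)[110:260,260:420],None,fx=3,fy=3));rel(563.6,22,196,176.9)"
```

```text
now [591.4  17.8 209.1] yaw 177.03 t 36.6 | shift [27.9  2.7 13.1] spin 0.002 | shift after spin [27.9  2.7 13.1]
```

View pics/cv.png

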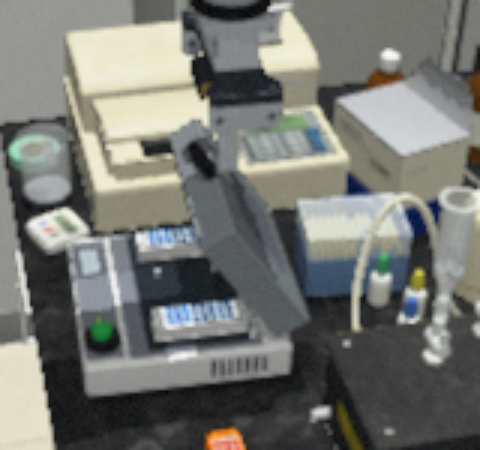

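apply_moves(plan=[7, 0, 3.3, 0, 7, 0, 3.3, 0, 7, 0, 3.3, 0, 7, 0, 3.3, 0, 6.3, 0, 4.4, 0, 6.3, 0, 4.4, 0, 6.3, 0, 4.4, 0, 6.3, 0, 4.4, 0, 5.3, 0, 5.5, 0, 5.3, 0, 5.5, 0, 5.3, 0, 5.5, 0, 5.3, 0, 5.5, 0, 0, 0, 0, 0])

```text
time_s: 37.9
ee_pos: [0.5163, 0.0216, 0.1552]
eef_rot: [-3.141, -0.002, 3.09]
force: [-0.1, 0.6, 0.3]
grip_width: 0.0005
grip_force: 0.0
```

```bash
python3 -c "
from h import *
rel(504.5,23,137.4,176.9);rel(494.7,23,116.6);rel(490,23,102)"
```

```text
now [516.3  21.6 155.2] yaw 177.03 t 37.9 | shift [11.9  0.7 17.8] spin 0.002 | shift after spin [11.9  0.7 17.8]
now [516.3  21.6 155.2] yaw 177.03 t 37.9 | shift [21.7  0.2 38.6] spin 0 | shift after spin [21.7  0.2 38.6]
now [516.3  21.6 155.2] yaw 177.03 t 37.9 | shift [26.4 -0.  53.2] spin 0 | shift after spin [26.4 -0.  53.2]
```

apply_moves(plan=[3, 0, 4.5, 0, 3, 0, 4.5, 0, 3, 0, 4.5, 0, 3, 0, 4.5, 0, 2.5, 0, 4.2, 0, 2, 0, 4.2, 0, 2, 0, 4.2, 0, 2, 0, 4.2, 0, 1.5, 0, 4, 0, 0, 0, 0, 0])

```text
time_s: 38.9
ee_pos: [0.4949, 0.0228, 0.1168]
eef_rot: [-3.142, -0.001, 3.09]
force: [0.1, -0.0, 1.4]
grip_width: 0.0005
grip_force: 0.0
```

apply_moves(plan=[1, 0, 3, 0, 1, 0, 3, 0, 1, 0, 3, 0, 1, 0, 3, 0, 0, 0, 0, 0])

```text
time_s: 39.4
ee_pos: [0.4911, 0.023, 0.105]
eef_rot: [-3.142, -0.001, 3.09]
force: [-0.4, 0.4, 0.4]
grip_width: 0.0001
grip_force: 0.0
```

apply_moves(plan=[0, 0, 1.5, 0, 0, 0, 1.5, 0, 0, 0, 0, 0])

```text
time_s: 39.7
ee_pos: [0.4914, 0.023, 0.1024]
eef_rot: [3.142, 0.0, 3.09]
force: [0.4, -0.5, -0.1]
grip_width: 0.0004
grip_force: 0.0
```

apply_moves(plan=[0, 0, 1, 0, 0, 0, 1, 0, 0, 0, 0, 0])

```text
time_s: 40.0
ee_pos: [0.4916, 0.023, 0.1021]
eef_rot: [-3.142, 0.001, 3.09]
force: [-9.9, 0.5, 22.6]
grip_width: 0.0008
grip_force: 11.0
```

apply_moves(plan=[0, 0, 0, 0, 0, 0, 0, 0, 0, 0, -10, 0, 0, 0, -30, 0, 10, -18, 0, 0, 10, -19, 0, 0, 11, -19, 0, 0, 11, -19, 0, 0, 0, 0, 0, 0, 0, 0, 0, 0])

```text
time_s: 41.0
ee_pos: [0.4458, -0.0498, 0.1408]
eef_rot: [3.142, 0.001, 3.089]
force: [-0.9, 0.1, 0.0]
grip_width: 0.0003
grip_force: 0.0
```

Run:
```python
from h import *
rel(445,-54,80,176.9)
c=cam('side');P=cloud(c);h=cv2.cvtColor(c['image'],cv2.COLOR_RGB2HSV).astype(int)
cv2.imwrite('pics/sh.png',cv2.resize(cv2.cvtColor(c['image'],cv2.COLOR_RGB2BGR)[110:310,260:420],None,fx=3,fy=3))
q=P[box(c,P,P[...,2]>-1,.08,.13,(.5,.62),(-.08,0))];print('cover z',[np.median(q[abs(q[:,0]-x)<.015,2]).round(4) for x in(.51,.55,.6)])
m=box(c,P,(h[...,0]>40)&(h[...,0]<85)&(h[...,1]>120),.06,.09,(.42,.47),(-.08,-.03));print(m.sum(),P[m].mean(0) if m.any() else '',P[m][:,2].max() if m.any() else '')
```

```text
now [445.8 -49.8 140.8] yaw 176.98 t 41.0 | shift [ 0.6 -4.3 60.8] spin 0.001 | shift after spin [ 0.6 -4.3 60.8]
cover z [np.float64(0.1016), np.float64(0.102), np.float64(0.1016)]
41 [ 0.44538041 -0.05238335  0.07655725] 0.08175815882450466
```

View pics/sh.png

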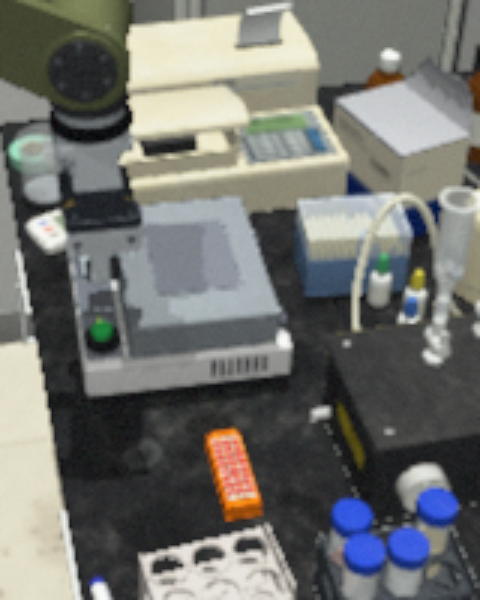

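The cover is flat and shut, level at 0.102 m. The orange holder lies flat on the bench at about (235,475). Now I'll press the button.

apply_moves(plan=[0.5, -3.5, 25, 0, 0, 0, 25, 0, 0, 0, 8, 0, 0, 0, 2, 0, 0, 0, 2, 0, 0, 0, 0, 0])

```text
time_s: 41.65
ee_pos: [0.4454, -0.0531, 0.0792]
eef_rot: [-3.142, 0.001, 3.09]
force: [-1.1, 1.9, 1.7]
grip_width: 0.0008
grip_force: 1.0
```

apply_moves(plan=[0, 0, 2, 0, 0, 0, 2, 0, 0, 0, 0, 0])

```text
time_s: 41.95
ee_pos: [0.4454, -0.0532, 0.0748]
eef_rot: [3.142, 0.002, 3.09]
force: [2.6, 2.6, 4.0]
grip_width: 0.0004
grip_force: 2.2
```

apply_moves(plan=[0, 0, 1, 0, 0, 0, 1, 0, 0, 0, 0, 0])

```text
time_s: 42.25
ee_pos: [0.4456, -0.0532, 0.0739]
eef_rot: [-3.141, 0.002, 3.09]
force: [-3.4, 4.7, 22.0]
grip_width: 0.0003
grip_force: 11.0
```

apply_moves(plan=[0, 0, 1, 0, 0, 0, 0, 0])

```text
time_s: 42.45
ee_pos: [0.4457, -0.0533, 0.0736]
eef_rot: [-3.141, 0.002, 3.09]
force: [-8.8, 4.9, 33.8]
grip_width: 0.0006
grip_force: 16.9
```

Bottomed out. I'll lift away and check the final state.

apply_moves(plan=[0, 0, -5, 0, 0, 0, -20, 0, 0, 0, -50, 0, 0, 0, -50, 0, 0, 0, -50, 0, 0, -30, 0, 0, 0, 0, 0, 0, 0, 0, 0, 0])

```text
time_s: 43.25
ee_pos: [0.4428, -0.0834, 0.2457]
eef_rot: [3.141, -0.002, 3.088]
force: [0.6, 0.2, -0.9]
grip_width: 0.0004
grip_force: 0.0
```

Run:
```python
from h import *
c=camera('side');P=cloud(c);h=cv2.cvtColor(c['image'],cv2.COLOR_RGB2HSV).astype(int)
q=P[box(c,P,P[...,2]>-1,.08,.13,(.5,.62),(-.08,0))];print('cover z',[np.median(q[abs(q[:,0]-x)<.015,2]).round(4) for x in(.51,.55,.6)])
m=box(c,P,(h[...,0]<20)&(h[...,1]>130),.012,.035,(.38,.64),(-.32,-.1));print('orange',m.sum(),rect(c,m,.02),np.percentile(P[m][:,2],[10,50,90]).round(3))
m=box(c,P,(h[...,0]>40)&(h[...,0]<85)&(h[...,1]>120),.06,.09,(.42,.47),(-.08,-.03));print('button',P[m].mean(0))
print(monitor.get_obs()['force'],monitor.get_obs()['time_s'])
```

```text
cover z [np.float64(0.1014), np.float64(0.1021), np.float64(0.1015)]
orange 185 [ 543.8 -214.5  102.7   34.6   88.8] [0.015 0.018 0.021]
button [ 0.44555204 -0.0524875   0.07635932]
[ 0.41338425  0.800142   -0.31109255] 43.3
```

```bash
python3 -c "
from h import *
print(ctrl.hand_in())"
```

```text
the job is handed in; nothing more can be done
None
```

I handed the job in at about 43 s: both white holders are against the rail and pins in bays 1 and 3, the orange holder is flat on the bench, the cover is shut without slamming, and the green button was pressed and came back up; no verdict was returned.

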